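Hang the yellow-dial meter on the hook, dial outward

TASK

Hang the small meter with the yellow dial by its bail on the hook of the steel stand, so that it hangs straight and its dial faces outward, away from the post, squarely along the hook. Leave the white-dial meter standing where it is.

Things in the scene. Friction and masses are not known exactly. Their poses are not given: they have to be found in the camera images.
- meter_yellow_center (a point): Yellow-dial meter, loose, upright, 0.14 kg; mm: black case 26 deep (x) x 50 wide (y) x 60 high, steel strap bail upright on its top, mid-depth, 8 deep, 38 wide; bail opening (seen along x) 30 wide, 26 high, 30 at its peak. 95 high in all. The dial plate folds 8 mm back over the top front edge. Point: centre of the case, 30 above its underside, 60 below the bail's inside peak. z up, -x out of the dial. Grip the plain sides (50 apart) from above.
- meter_white_center (a point): White-dial meter, loose, stays put; mm: black case 26 deep (x) x 50 wide (y) x 60 high, steel strap bail upright on its top, mid-depth, 8 deep, 38 wide; bail opening (seen along x) 30 wide, 26 high, 30 at its peak. 95 high in all. The dial plate folds 8 mm back over the top front edge. Point: centre of the case. z up, -x out of the dial.
- hook_stand: Steel hook stand, fixed. Origin: foot of its post (14 mm thick, 164 high) on the desk. From the post's top a 7 mm round hook rod runs outward along -x, level to 85 mm from the post's axis, centre line 156 mm up; its tip then turns up, ending 97 mm out and 168.5 up (9 mm above the rod's upper side). Foot plate 110 wide, 10 high, 85 mm before to 45 behind the post.
- hook_seat (a point): Point on the upper side of the stand's hook rod, midway along, 50 mm from the post's axis, 159.5 mm above the desk: the inside peak of the bail comes to rest here or near here. Axes as the stand's: -x along the rod to its tip (outward), z up.
Things that resemble listed ones, but are neither listed nor needed, are in the scene too. What is shaped like the part that bears meter_yellow_center but green, pink or purple is not meant.

How it is judged:
At the end, for the whole second after the job is handed in: The yellow-dial meter, let go and at rest, hangs by its bail on the hook rod: centre within 35 mm along and 15 mm across of the rod's middle, 52 to 68 mm below its upper side, upright within 15 degrees, dial facing away from the post within 25 degrees (x of meter_yellow_center in the frame of hook_seat between -0.035 and 0.035 m and y of meter_yellow_center in the frame of hook_seat between -0.015 and 0.015 m and z of meter_yellow_center in the frame of hook_seat between -0.068 and -0.052 m and angle between meter_yellow_center's own z axis and vertical below 0.26 rad and angle between the x axis of meter_yellow_center and the x axis of hook_stand, either way round below 0.44 rad and x of hook_stand in the frame of meter_yellow_center above 0 m and contact force between meter_yellow and hook_stand above 0.3 N and linear speed of meter_yellow below 0.03 m/s and angular speed of meter_yellow below 0.4 rad/s); the robot touches nothing.
It fails at once if the white-dial meter is shifted by more than 25 mm or knocked over (distance of meter_white_center from where it was at the start of the episode above 0.025 m or angle between meter_white_center's own z axis and vertical above 0.5 rad).
It also fails if it takes over 38 s, if anything falls off the work surface, if the arm or the gripper's body presses on something with over 40 N, if the wrist force passes 120 N, or if a joint passes its speed limit or range.

ROBOT

A 6-joint arm with a two-finger parallel gripper is mounted at the origin on a cart in front of the work surface, level with it; the furniture and walls round the work are solid. World frame = base frame: x ahead of the robot, y to its left, z up, the work surface at z = 0. Lengths are in m, angles in rad, forces in N, time in s.
With the tool pointing down it reaches from about 0.225 to 0.875 m from the base axis. Payload 3.4 kg.
Tool frame: the origin (TCP) lies at the very end of the fingers, on their centre line; the grasp point (between the pads) lies 19 mm behind it; z points along the fingers, y is the line along which they close (so a half turn about z gives the same grasp; the last joint's range is limited). The gripper opens to 85 mm and grips with 20 to 120 N. Pads are 22 mm wide; open, the fingers measure 114 mm over their backs; the gripper's body (76 mm by 85 mm) begins 54 mm behind the grasp point. The pads swing forward as they close: fully open they stand 13 mm farther back than shut.
Start: joints at [1.077, 0.276, 1.505, -0, 1.361, -0.121], TCP at [0.209, 0.536, 0.231] pointing down, gripper open.
Joint ranges: [-2.89, 2.89], [-0.75, 2.08], [0.22, 2.7], [-1.18, 4.32], [0.11, 2.71], [-2.7, 2.7]. Speed limits (rad/s): [2.57, 2.57, 3.14, 3.14, 3.14, 3.14].

INTERFACE

Orientations are given as a unit quaternion [w, x, y, z].
In Python, from rig import get_state, optics, sign_off gives the robot as it stands.
- The arm moves only by the tool send_rows, never from a script. Its argument "increments" is a list of rows, each an object with "gripper": the gripper's target within -1 to 1 (shut at 1, half-way at 0, fully open at -1); "linear": the shift along the world's x, y, z in m, a list of three; "delta_rot": the turn, a rotation vector about the world's x, y, z in rad, a list of three. In form: [{"gripper": gripper, "linear": [dx, dy, dz], "delta_rot": [rx, ry, rz]}, ...]. A call has 1 to 8 rows; each row is the pose to reach, as a shift and turn from the pose commanded when the call began; what a row does not reach only later rows make up. A row lasts 1/10 s, in which the tool goes at most 50 mm and 8.59 degrees, less where a joint would pass 70% of its speed; a pose out of reach is approached as far as the arm can. A call with a gripper value outside its range is refused whole. The fingers move at their own pace and stop on an object; "newtons" is the grip in N (left out, the last holds). Time passes only in rows, so rows that repeat a pose let the fingers close. It gives the time, the measured TCP pose, the force, the opening and the grip force at its end, in the units of the state.
- get_state(): the state, without advancing time (a new reading comes with each control period).
- optics.get_image(name): name is "scene" or "top" or "wrist"; returns a dict with "pixels" (420x560x3 uint8, blue, green, red), "K" (3x3 intrinsics, pixels), "rvec" (rotation vector, rad) and "tvec" (3), from world to camera coordinates, as OpenCV has them; the wrist camera has in their place "T_tool_cam" (4x4, takes a point from camera to tool coordinates, whose origin is the TCP and whose axes are the flange's). Camera axes: x right, y down, z forward; pixel columns grow to the right and rows downward; lengths in m; the calibration is good to about 2 mm. A picture is of the moment at which its call begins: read the wrist's pose just before it. There is no depth.
- sign_off(): hands the job in; it is judged then, once.
The state is a dict: "clock": time; "qpos": joint angles; "qd": joint speeds; "effort": joint torques, N m; "position": TCP position; "ee_rot": TCP orientation; "contact_force": force on the tool from outside, world axes, zero at the start; "moment": the same for the moment, N m; "width": finger opening in m; "gripper_force": force on a finger pad.
Only numpy, scipy, OpenCV 4.12 (cv2) and the standard library are available. Lean on these libraries where they do the work, as an engineer would, in place of code of your own. Each camera call takes 0.05 s, during which the arm holds its last target. There are 200 camera calls.

## Working session

There is one attempt and no reset: what is moved stays moved. The work goes in short steps, Python scripts to look and compute and a tool call to move; the robot and the scene stay as the last step left them, time stands still between calls to the robot, and variables do not carry over. Pictures are saved under pics/ and viewed, at most 10 in all, crops included, and the job is handed in when it is done.

Besides the shell and the picture viewer there is one more tool, called by a JSON object that holds its "api" and its "payload", one argument or row to a line. send_rows: Moves the arm, as the interface text tells. Its arguments: {"type":"object","properties":{"increments":{"type":"array"},"newtons":{"type":"number"}},"required":["increments"]}

```bash
mkdir -p pics; cat > h.py <<'E'
import numpy as np, cv2, json
from scipy.spatial.transform import Rotation as R
from rig import get_state, optics, sign_off
def grab(name,fn=None):
    s=get_state(); d=optics.get_image(name); im=d["pixels"]
    K=np.array(d["K"])
    if name=="wrist":
        T=np.eye(4); q=s["ee_rot"]; T[:3,:3]=R.from_quat([q[1],q[2],q[3],q[0]]).as_matrix(); T[:3,3]=s["position"]
        M=np.linalg.inv(T@np.array(d["T_tool_cam"]))
    else:
        M=np.eye(4); M[:3,:3]=cv2.Rodrigues(np.array(d["rvec"],float))[0]; M[:3,3]=np.ravel(d["tvec"])
    if fn: cv2.imwrite(f"pics/{fn}.png",im); np.savez(f"pics/{fn}.npz",K=K,M=M)
    return im,K,M
def load(fn): z=np.load(f"pics/{fn}.npz"); return z["K"],z["M"]
def ray(K,M,u,v):
    C=-M[:3,:3].T@M[:3,3]; d=M[:3,:3].T@np.linalg.inv(K)@[u,v,1]; return C,d
def atz(K,M,u,v,z):
    C,d=ray(K,M,u,v); return C+d*(z-C[2])/d[2]
def tri(*rs):
    A=np.zeros((3,3));b=np.zeros(3)
    for C,d in rs:
        d=d/np.linalg.norm(d);P=np.eye(3)-np.outer(d,d);A+=P;b+=P@C
    return np.linalg.solve(A,b)
def proj(K,M,p):
    c=M[:3,:3]@np.array(p)+M[:3,3]; c=K@c; return c[:2]/c[2]
E
python3 - <<'E'
from h import *
a=[]
for n in("scene","top"):
    im,K,M=grab(n,n+"0"); print(n,"C",(-M[:3,:3].T@M[:3,3]).round(3))
print(get_state())
E
```

```text
scene C [-0.024 -0.398  0.717]
top C [ 0.395 -0.143  1.078]
{'clock': 0.1, 'qpos': array([ 1.07699642e+00,  2.76539343e-01,  1.50601072e+00, -4.36247542e-06,
        1.36066660e+00, -1.21024973e-01]), 'qd': array([-0.00037409, -0.00054344, -0.00311406,  0.00012453, -0.00196773,
        0.00134589]), 'effort': array([ 2.37295564e-03, -4.17695475e+01, -2.46405691e+01, -4.48310047e-04,
        5.75958984e-03, -2.01277949e-06]), 'position': array([0.20921601, 0.53509359, 0.2305202 ]), 'ee_rot': array([-2.43674007e-04,  1.85309638e-01,  9.82679845e-01, -7.74581983e-04]), 'contact_force': array([-0.59110353, -0.48893759, -0.02940902]), 'moment': array([-0.02296511,  0.03456601,  0.04434192]), 'gripper_force': 0.0, 'width': 0.0852223418022105}
```

View pics/scene0.png

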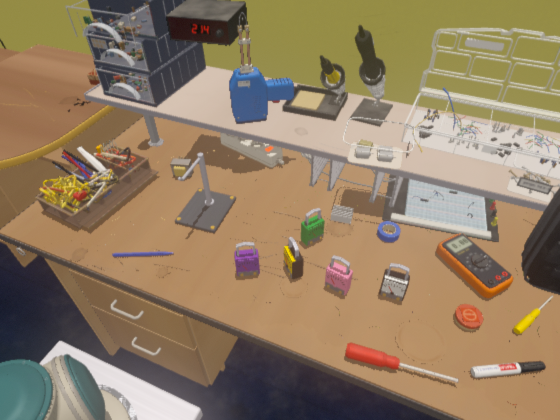

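View pics/top0.png

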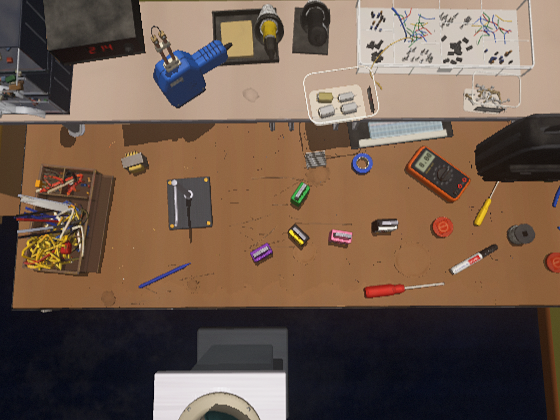

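Candidates: the yellow/black meter at scene (292,258), top (298,237); the green (312,226), pink (339,275), purple (247,259) and white (396,280) ones are ruled out by colour. The thing at scene (180,168) has some yellow but looks like a different component. I'll confirm in a crop.

```bash
python3 - <<'E'
import cv2,numpy as np
s=cv2.imread("pics/scene0.png");t=cv2.imread("pics/top0.png")
r=lambda im,x,y,w,h,k:cv2.resize(im[y:y+h,x:x+w],None,fx=k,fy=k,interpolation=cv2.INTER_CUBIC)
a=r(s,160,145,100,100,4);b=r(s,255,215,100,100,4)   # 400x300 each wants
c=r(t,150,160,80,40*2,5)[:, :];d=r(t,260,205,80,60,5)
cv2.imwrite("pics/c1.png",np.hstack([r(s,160,145,80,100,5),r(s,260,225,80,100,5)]))
cv2.imwrite("pics/c2.png",np.hstack([r(t,155,165,80,100,5),r(t,260,195,80,100,5)]))
E
```

```text
(no output)
```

View pics/c1.png

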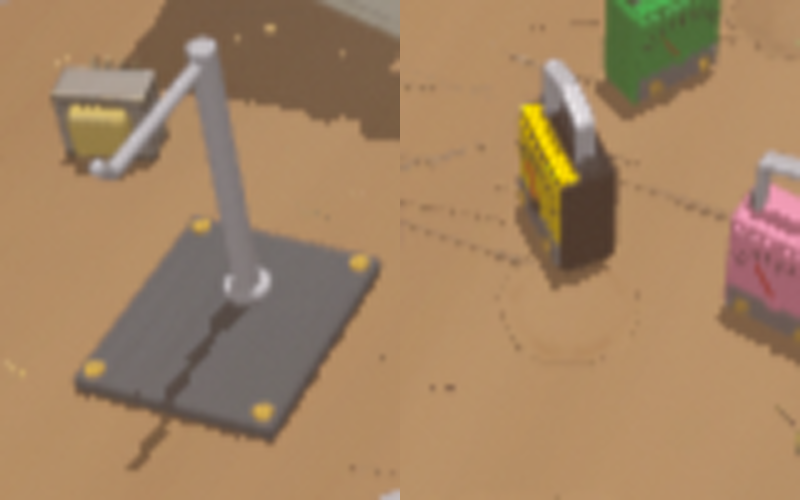

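View pics/c2.png

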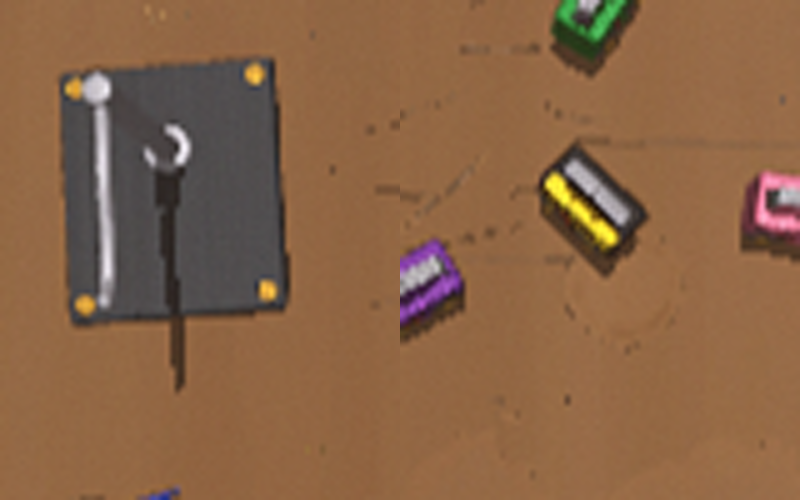

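The crops confirm it: black case with a yellow dial at scene (293,258), its dial turned towards the lower left. The stand's post top is at scene (200.4,154.4), top (174.4,182.6), and the hook tip is at scene (179.6,178.4), top (176,225.6).

```bash
python3 - <<'E'
from h import *
Ks,Ms=load("scene0");Kt,Mt=load("top0")
p=tri(ray(Ks,Ms,200.4,154.4),ray(Kt,Mt,174.4,182.6)); t=tri(ray(Ks,Ms,179.6,178.4),ray(Kt,Mt,176,225.6))
print("post top",p,"tip",t)
T=lambda x,y,z:atz(Kt,Mt,155+x/5,165+y/5,z).round(4)
print("post z164",T(97,88,.164),"tip z168",T(105,303,.167))
for x,y in((62,75),(270,60),(287,305),(75,325)):print("plate",T(x,y,.01))
m=lambda x,y,z:atz(Kt,Mt,180+x/5,195+y/5,z).round(4)
for x,y in((575,145),(648,213),(541,180),(610,250)):print("case",m(x,y,.06))
a,b=m(572,160,.093),m(628,220,.093);print("bail",a,b,(a+b)/2)
print("white",atz(Kt,Mt,385,226,.06))
E
```

```text
post top [0.58651297 0.08225923 0.16156249] tip [0.49149834 0.07475906 0.16569251]
post z164 [0.586  0.0816 0.164 ] tip z168 [0.4912 0.0747 0.167 ]
plate [0.6251 0.1377 0.01  ]
plate [0.6323 0.0312 0.01  ]
plate [0.5062 0.0205 0.01  ]
plate [0.4967 0.1271 0.01  ]
case [ 0.5046 -0.1854  0.06  ]
case [ 0.4717 -0.2198  0.06  ]
case [ 0.4878 -0.1689  0.06  ]
case [ 0.4542 -0.2014  0.06  ]
bail [ 0.494  -0.1825  0.093 ] [ 0.466  -0.2081  0.093 ] [ 0.48   -0.1953  0.093 ]
white [ 0.49840076 -0.40082642  0.06      ]
```

{"api": "send_rows", "payload": {
  "increments": [
    {"gripper":-0.5,"linear":[0.017,-0.045,0.01],"delta_rot":[0,0,-0.05]},
    {"gripper":-0.5,"linear":[0.034,-0.09,0.02],"delta_rot":[0,0,-0.1]},
    {"gripper":-0.5,"linear":[0.05,-0.135,0.02],"delta_rot":[0,0,-0.15]},
    {"gripper":-0.5,"linear":[0.067,-0.18,0.02],"delta_rot":[0,0,-0.2]},
    {"gripper":-0.5,"linear":[0.084,-0.225,0.02],"delta_rot":[0,0,-0.25]},
    {"gripper":-0.5,"linear":[0.1,-0.27,0.02],"delta_rot":[0,0,-0.3]},
    {"gripper":-0.5,"linear":[0.117,-0.315,0.02],"delta_rot":[0,0,-0.35]},
    {"gripper":-0.5,"linear":[0.134,-0.36,0.02],"delta_rot":[0,0,-0.412]}
  ]
}}

```text
clock: 0.9
position: [0.3434, 0.1737, 0.2512]
ee_rot: [0.0, 0.383, 0.924, 0.0]
contact_force: [1.0, 0.4, 1.0]
width: 0.0644
gripper_force: 0.0
```

{"api": "send_rows", "payload": {
  "increments": [
    {"gripper":-0.5,"linear":[0.017,-0.045,0],"delta_rot":[0,0,0]},
    {"gripper":-0.5,"linear":[0.034,-0.09,0],"delta_rot":[0,0,0]},
    {"gripper":-0.5,"linear":[0.05,-0.135,0],"delta_rot":[0,0,0]},
    {"gripper":-0.5,"linear":[0.067,-0.18,0],"delta_rot":[0,0,0]},
    {"gripper":-0.5,"linear":[0.084,-0.225,0],"delta_rot":[0,0,0]},
    {"gripper":-0.5,"linear":[0.1,-0.27,0],"delta_rot":[0,0,0]},
    {"gripper":-0.5,"linear":[0.117,-0.315,0],"delta_rot":[0,0,0]},
    {"gripper":-0.5,"linear":[0.137,-0.369,0],"delta_rot":[0,0,0]}
  ]
}}

```text
clock: 1.7
position: [0.4778, -0.1881, 0.251]
ee_rot: [-0.0, 0.383, 0.924, 0.0]
contact_force: [1.2, 1.1, 0.3]
width: 0.0641
gripper_force: 0.0
```

{"api": "send_rows", "payload": {
  "increments": [
    {"gripper":-0.5,"linear":[0,0,0],"delta_rot":[0,0,0]},
    {"gripper":-0.5,"linear":[0,0,0],"delta_rot":[0,0,0]},
    {"gripper":-0.5,"linear":[0,0,0],"delta_rot":[0,0,0]}
  ]
}}

```text
clock: 2.0
position: [0.4771, -0.1853, 0.2509]
ee_rot: [-0.001, 0.382, 0.924, 0.0]
contact_force: [-0.3, -0.3, 0.2]
width: 0.0639
gripper_force: 0.0
```

```bash
python3 - <<'E'
from h import *
s=get_state();print(s["position"],s["ee_rot"],s["width"],s["qpos"])
grab("wrist","w1")
E
```

```text
[ 0.47709404 -0.1853252   0.25087441] [-8.65807273e-04  3.82260589e-01  9.24054073e-01  4.03931961e-04] 0.06392746178531812 [-5.06953171e-01  1.70304910e-01  1.59839789e+00  6.16162106e-04
  1.37470259e+00 -1.29338683e+00]
```

View pics/w1.png

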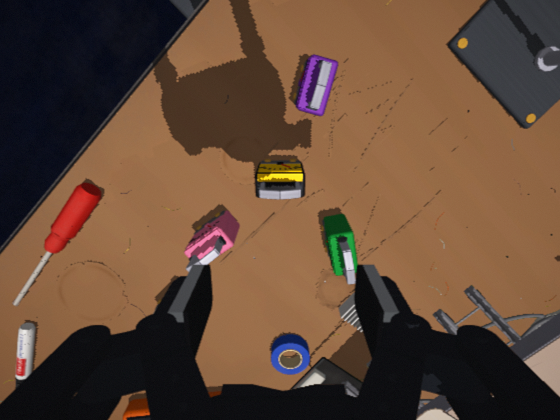

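The wrist view shows the yellow meter at (280,180), nearly square to the image, so the yaw is good. Next is an enlarged crop with the predicted model drawn on it.

```bash
python3 - <<'E'
from h import *
K,M=load("w1");im=cv2.imread("pics/w1.png")
x0,y0,k=230,145,8
c=cv2.resize(im[y0:y0+70,x0:x0+100],None,fx=k,fy=k,interpolation=cv2.INTER_CUBIC)
a=-np.pi/4;cen=np.array([.4796,-.1939,.03]);Rz=R.from_rotvec([0,0,a]).as_matrix()
P=lambda x,y,z:proj(K,M,cen+Rz@[x/1e3,y/1e3,z/1e3])
def L(pts,col):
    q=((np.array([P(*p) for p in pts])-[x0,y0]+.5)*k).astype(int);cv2.polylines(c,[q],True,col,1)
L([(-13,-25,30),(-13,25,30),(13,25,30),(13,-25,30)],(0,255,0))
L([(-13,-25,-30),(-13,25,-30),(-13,25,30),(-13,-25,30)],(255,255,0))
L([(-4,-13,65),(-4,13,65),(4,13,65),(4,-13,65)],(0,0,255))
cv2.imwrite("pics/c3.png",c)
print(proj(K,M,get_state()["position"]))
E
```

```text
[283.59498476 272.08826803]
```

View pics/c3.png

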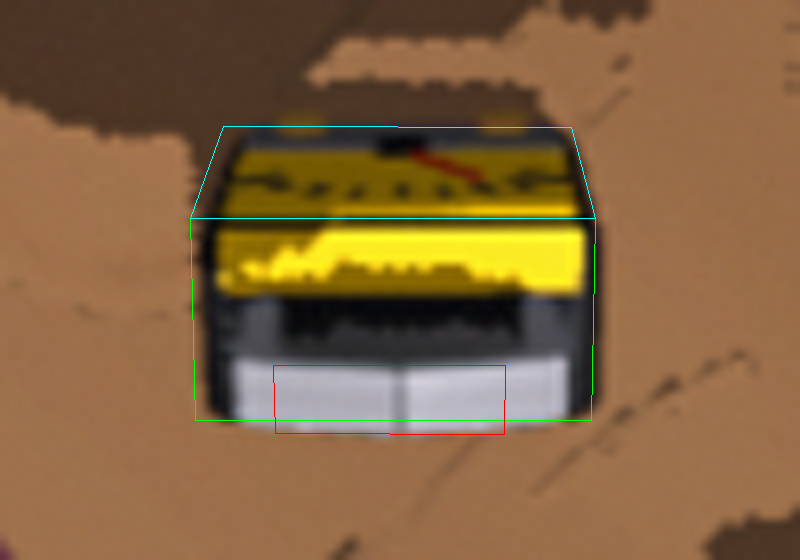

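Fit is good; the true centre is about 1 mm off the estimate: (0.480, -0.193). Descending.

{"api": "send_rows", "payload": {
  "increments": [
    {"gripper":-0.5,"linear":[0.003,-0.008,-0.03],"delta_rot":[0,0,0]},
    {"gripper":-0.5,"linear":[0.003,-0.008,-0.06],"delta_rot":[0,0,0]},
    {"gripper":-0.5,"linear":[0.003,-0.008,-0.09],"delta_rot":[0,0,0]},
    {"gripper":-0.5,"linear":[0.003,-0.008,-0.11],"delta_rot":[0,0,0]},
    {"gripper":-0.5,"linear":[0.003,-0.008,-0.12],"delta_rot":[0,0,0]},
    {"gripper":-0.5,"linear":[0.003,-0.008,-0.12],"delta_rot":[0,0,0]},
    {"gripper":-0.5,"linear":[0.003,-0.008,-0.12],"delta_rot":[0,0,0]}
  ]
}}

```text
clock: 2.75
position: [0.4814, -0.1941, 0.1323]
ee_rot: [0.001, 0.382, 0.924, -0.0]
contact_force: [0.2, 0.3, 0.8]
width: 0.064
gripper_force: 0.0
```

{"api": "send_rows", "payload": {
  "increments": [
    {"gripper":-0.5,"linear":[-0.001,0.001,-0.025],"delta_rot":[0,0,0]},
    {"gripper":-0.5,"linear":[-0.001,0.001,-0.05],"delta_rot":[0,0,0]},
    {"gripper":-0.5,"linear":[-0.001,0.001,-0.075],"delta_rot":[0,0,0]},
    {"gripper":-0.5,"linear":[-0.001,0.001,-0.095],"delta_rot":[0,0,0]},
    {"gripper":-0.5,"linear":[-0.001,0.001,-0.105],"delta_rot":[0,0,0]},
    {"gripper":-0.5,"linear":[-0.001,0.001,-0.105],"delta_rot":[0,0,0]},
    {"gripper":-0.5,"linear":[-0.001,0.001,-0.105],"delta_rot":[0,0,0]}
  ]
}}

```text
clock: 3.45
position: [0.4808, -0.1939, 0.0274]
ee_rot: [0.001, 0.382, 0.924, -0.0]
contact_force: [0.0, 0.8, 0.3]
width: 0.0644
gripper_force: 0.0
```

{"api": "send_rows", "payload": {
  "increments": [
    {"gripper":0.6,"linear":[0,0,0],"delta_rot":[0,0,0]},
    {"gripper":0.6,"linear":[0,0,0],"delta_rot":[0,0,0]},
    {"gripper":0.6,"linear":[0,0,0],"delta_rot":[0,0,0]},
    {"gripper":0.6,"linear":[0,0,0],"delta_rot":[0,0,0]},
    {"gripper":0.6,"linear":[0,0,0],"delta_rot":[0,0,0]},
    {"gripper":0.6,"linear":[0,0,0],"delta_rot":[0,0,0]},
    {"gripper":0.6,"linear":[0,0,0],"delta_rot":[0,0,0]},
    {"gripper":0.6,"linear":[0,0,0],"delta_rot":[0,0,0]}
  ],
  "newtons": 35
}}

```text
clock: 4.25
position: [0.4811, -0.194, 0.0278]
ee_rot: [0.002, 0.382, 0.924, -0.0]
contact_force: [0.4, -0.1, 6.0]
width: 0.0497
gripper_force: 37.3
```

{"api": "send_rows", "payload": {
  "increments": [
    {"gripper":0.6,"linear":[0,0,0.02],"delta_rot":[0,0,0]},
    {"gripper":0.6,"linear":[0,0,0.05],"delta_rot":[0,0,0]},
    {"gripper":0.6,"linear":[0,0,0.085],"delta_rot":[0,0,0]},
    {"gripper":0.6,"linear":[0,0,0.12],"delta_rot":[0,0,0]},
    {"gripper":0.6,"linear":[0,0,0.15],"delta_rot":[0,0,0]},
    {"gripper":0.6,"linear":[0,0,0.172],"delta_rot":[0,0,0]},
    {"gripper":0.6,"linear":[0,0,0.172],"delta_rot":[0,0,0]}
  ]
}}

```text
clock: 4.95
position: [0.4815, -0.1943, 0.2017]
ee_rot: [0.004, 0.382, 0.924, -0.0]
contact_force: [0.4, -0.3, -0.7]
width: 0.0498
gripper_force: 36.7
```

{"api": "send_rows", "payload": {
  "increments": [
    {"gripper":0.6,"linear":[-0.01,0.02,0],"delta_rot":[0,0,0.1]},
    {"gripper":0.6,"linear":[-0.02,0.05,0],"delta_rot":[0,0,0.22]},
    {"gripper":0.6,"linear":[-0.03,0.09,0],"delta_rot":[0,0,0.34]},
    {"gripper":0.6,"linear":[-0.04,0.13,0],"delta_rot":[0,0,0.46]},
    {"gripper":0.6,"linear":[-0.04,0.17,0],"delta_rot":[0,0,0.58]},
    {"gripper":0.6,"linear":[-0.04,0.21,0],"delta_rot":[0,0,0.7]},
    {"gripper":0.6,"linear":[-0.04,0.245,0],"delta_rot":[0,0,0.8]},
    {"gripper":0.6,"linear":[-0.04,0.264,0],"delta_rot":[0,0,0.864]}
  ]
}}

```text
clock: 5.75
position: [0.4382, 0.0731, 0.1969]
ee_rot: [-0.001, -0.042, 0.999, 0.001]
contact_force: [-0.0, -1.2, -1.3]
width: 0.0497
gripper_force: 36.6
```

{"api": "send_rows", "payload": {
  "increments": [
    {"gripper":0.6,"linear":[0,0,-0.02],"delta_rot":[0,0,0]},
    {"gripper":0.6,"linear":[0,0,-0.045],"delta_rot":[0,0,0]},
    {"gripper":0.6,"linear":[0,0,-0.07],"delta_rot":[0,0,0]},
    {"gripper":0.6,"linear":[0,0,-0.086],"delta_rot":[0,0,0]},
    {"gripper":0.6,"linear":[0,0,-0.086],"delta_rot":[0,0,0]},
    {"gripper":0.6,"linear":[0,0,-0.086],"delta_rot":[0,0,0]}
  ]
}}

```text
clock: 6.35
position: [0.4392, 0.0706, 0.1117]
ee_rot: [-0.001, -0.04, 0.999, 0.0]
contact_force: [0.1, -0.9, -0.3]
width: 0.0493
gripper_force: 36.8
```

```bash
python3 - <<'E'
from h import *
s=get_state();print(s["position"],s["ee_rot"],s["width"],s["qpos"])
a,K,M=grab("wrist","w2");b,K2,M2=grab("scene","s2")
k=lambda im,x,y,w,h,f:cv2.resize(im[y:y+h,x:x+w],None,fx=f,fy=f,interpolation=cv2.INTER_CUBIC)
cv2.imwrite("pics/c4.png",np.hstack([k(a,140,60,280,360,1.5)[:540,:400],k(b,140,120,80,108,5)]))
E
```

```text
[0.43920286 0.07062385 0.11169944] [-9.41674395e-04 -3.95720804e-02  9.99216271e-01  8.10211643e-05] 0.049298631146732795 [ 2.70917652e-03  1.89982464e-01  1.95355525e+00  1.09933748e-04
  9.99942990e-01 -1.64731151e+00]
```

View pics/c4.png

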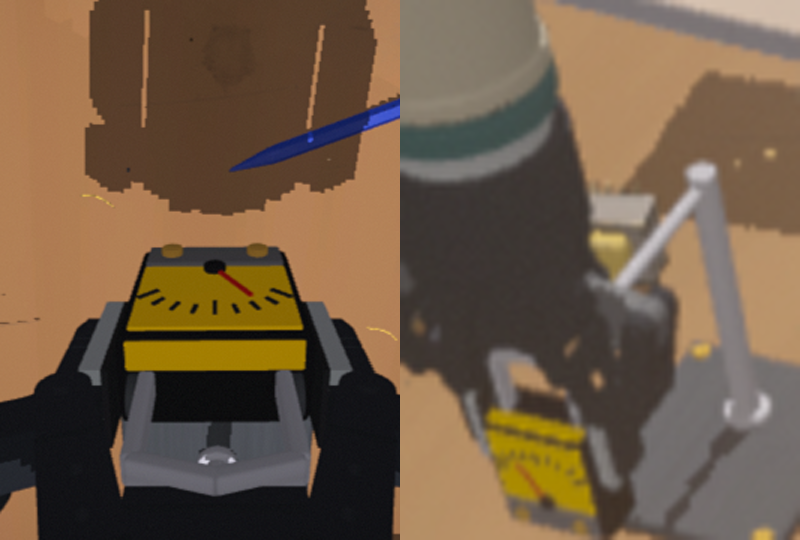

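The meter is held upright with its dial outward. Through the bail the wrist view shows the post foot, centred at crop (217,457). The bail is in line with the hook in y, so I'll insert along the rod.

{"api": "send_rows", "payload": {
  "increments": [
    {"gripper":0.6,"linear":[0.01,0.001,0.001],"delta_rot":[0,0,0]},
    {"gripper":0.6,"linear":[0.02,0.0016,0.001],"delta_rot":[0,0,0]},
    {"gripper":0.6,"linear":[0.03,0.0024,0.001],"delta_rot":[0,0,0]},
    {"gripper":0.6,"linear":[0.04,0.003,0.001],"delta_rot":[0,0,0]},
    {"gripper":0.6,"linear":[0.05,0.004,0.001],"delta_rot":[0,0,0]},
    {"gripper":0.6,"linear":[0.06,0.0045,0.001],"delta_rot":[0,0,0]},
    {"gripper":0.6,"linear":[0.068,0.005,0.001],"delta_rot":[0,0,0]},
    {"gripper":0.6,"linear":[0.068,0.005,0.001],"delta_rot":[0,0,0]}
  ]
}}

```text
clock: 7.25
position: [0.5094, 0.0756, 0.1133]
ee_rot: [0.001, -0.04, 0.999, 0.0]
contact_force: [0.3, -0.7, -0.5]
width: 0.0496
gripper_force: 36.8
```

{"api": "send_rows", "payload": {
  "increments": [
    {"gripper":0.6,"linear":[0.01,0.0008,0],"delta_rot":[0,0,0]},
    {"gripper":0.6,"linear":[0.02,0.0015,0],"delta_rot":[0,0,0]},
    {"gripper":0.6,"linear":[0.026,0.002,0],"delta_rot":[0,0,0]},
    {"gripper":0.6,"linear":[0.026,0.002,0],"delta_rot":[0,0,0]},
    {"gripper":0.6,"linear":[0.026,0.002,0],"delta_rot":[0,0,0]}
  ]
}}

```text
clock: 7.75
position: [0.5336, 0.0777, 0.1132]
ee_rot: [-0.0, -0.04, 0.999, 0.0]
contact_force: [0.4, 0.4, -1.4]
width: 0.0496
gripper_force: 36.8
```

```bash
python3 - <<'E'
from h import *
a,K,M=grab("wrist","w3");b,K2,M2=grab("scene","s3")
k=lambda im,x,y,w,h,f:cv2.resize(im[y:y+h,x:x+w],None,fx=f,fy=f,interpolation=cv2.INTER_CUBIC)
cv2.imwrite("pics/c5.png",np.hstack([k(a,200,220,180,200,2.2)[:440,:396],k(b,150,130,80,88,5)]))
E
```

```text
(no output)
```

View pics/c5.png

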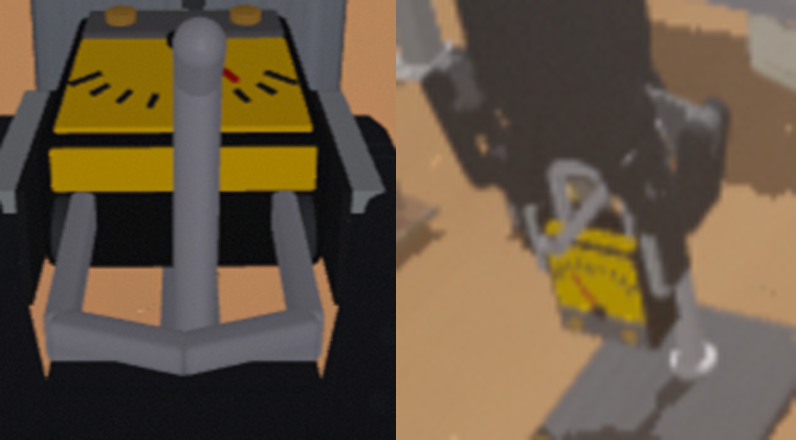

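The rod passes through the bail, about 1.5 mm to the right (+y) of the peak. I'll shift slightly and lower.

{"api": "send_rows", "payload": {
  "increments": [
    {"gripper":0.6,"linear":[0,0.0015,-0.004],"delta_rot":[0,0,0]},
    {"gripper":0.6,"linear":[0,0.0015,-0.008],"delta_rot":[0,0,0]},
    {"gripper":0.6,"linear":[0,0.0015,-0.012],"delta_rot":[0,0,0]},
    {"gripper":0.6,"linear":[0,0.0015,-0.014],"delta_rot":[0,0,0]},
    {"gripper":0.6,"linear":[0,0.0015,-0.014],"delta_rot":[0,0,0]},
    {"gripper":0.6,"linear":[0,0.0015,-0.014],"delta_rot":[0,0,0]}
  ]
}}

```text
clock: 8.45
position: [0.5338, 0.0791, 0.0993]
ee_rot: [-0.0, -0.04, 0.999, 0.0]
contact_force: [0.4, -0.3, -0.5]
width: 0.0494
gripper_force: 36.8
```

{"api": "send_rows", "payload": {
  "increments": [
    {"gripper":0.6,"linear":[0,0,-0.001],"delta_rot":[0,0,0]},
    {"gripper":0.6,"linear":[0,0,-0.002],"delta_rot":[0,0,0]},
    {"gripper":0.6,"linear":[0,0,-0.002],"delta_rot":[0,0,0]},
    {"gripper":0.6,"linear":[0,0,-0.002],"delta_rot":[0,0,0]}
  ]
}}

```text
clock: 8.85
position: [0.5339, 0.0791, 0.0974]
ee_rot: [0.0, -0.04, 0.999, 0.0]
contact_force: [-0.0, 0.7, -1.0]
width: 0.0494
gripper_force: 36.9
```

{"api": "send_rows", "payload": {
  "increments": [
    {"gripper":0.6,"linear":[0,0,-0.001],"delta_rot":[0,0,0]},
    {"gripper":0.6,"linear":[0,0,-0.0015],"delta_rot":[0,0,0]},
    {"gripper":0.6,"linear":[0,0,-0.0015],"delta_rot":[0,0,0]},
    {"gripper":0.6,"linear":[0,0,-0.0015],"delta_rot":[0,0,0]}
  ]
}}

```text
clock: 9.25
position: [0.5341, 0.0792, 0.0971]
ee_rot: [0.001, -0.04, 0.999, -0.0]
contact_force: [-1.9, 0.4, 7.0]
width: 0.0497
gripper_force: 37.8
```

Seated, with 7 N of contact. Opening gradually.

{"api": "send_rows", "payload": {
  "increments": [
    {"gripper":0.0,"linear":[0,0,0.0005],"delta_rot":[0,0,0]},
    {"gripper":-0.25,"linear":[0,0,0.0005],"delta_rot":[0,0,0]},
    {"gripper":-0.35,"linear":[0,0,0.0005],"delta_rot":[0,0,0]},
    {"gripper":-0.5,"linear":[0,0,0.0005],"delta_rot":[0,0,0]},
    {"gripper":-0.6,"linear":[0,0,0.0005],"delta_rot":[0,0,0]},
    {"gripper":-0.7,"linear":[0,0,0.0005],"delta_rot":[0,0,0]},
    {"gripper":-0.7,"linear":[0,0,0.0005],"delta_rot":[0,0,0]},
    {"gripper":-0.7,"linear":[0,0,0.0005],"delta_rot":[0,0,0]}
  ],
  "newtons": 20
}}

```text
clock: 10.05
position: [0.5338, 0.0792, 0.0962]
ee_rot: [-0.0, -0.04, 0.999, 0.0]
contact_force: [0.9, -0.6, 0.5]
width: 0.0724
gripper_force: 0.0
```

{"api": "send_rows", "payload": {
  "increments": [
    {"gripper":-0.7,"linear":[0,0,0.01],"delta_rot":[0,0,0]},
    {"gripper":-0.7,"linear":[0,0,0.025],"delta_rot":[0,0,0]},
    {"gripper":-0.7,"linear":[0,0,0.045],"delta_rot":[0,0,0]},
    {"gripper":-0.7,"linear":[0,0,0.07],"delta_rot":[0,0,0]},
    {"gripper":-0.7,"linear":[0,0,0.095],"delta_rot":[0,0,0]},
    {"gripper":-0.7,"linear":[0,0,0.12],"delta_rot":[0,0,0]},
    {"gripper":-0.7,"linear":[0,0,0.13],"delta_rot":[0,0,0]}
  ]
}}

```text
clock: 10.75
position: [0.5352, 0.0792, 0.2297]
ee_rot: [0.003, -0.04, 0.999, 0.0]
contact_force: [0.6, -0.1, 1.0]
width: 0.0727
gripper_force: 0.0
```

{"api": "send_rows", "payload": {
  "increments": [
    {"gripper":-0.7,"linear":[-0.03,0,0.01],"delta_rot":[0,0,0]},
    {"gripper":-0.7,"linear":[-0.07,0,0.01],"delta_rot":[0,0,0]},
    {"gripper":-0.7,"linear":[-0.11,0,0.01],"delta_rot":[0,0,0]},
    {"gripper":-0.7,"linear":[-0.14,0,0.01],"delta_rot":[0,0,0]},
    {"gripper":-0.7,"linear":[-0.16,0,0.01],"delta_rot":[0,0,0]},
    {"gripper":-0.7,"linear":[-0.16,0,0.01],"delta_rot":[0,0,0]},
    {"gripper":-0.7,"linear":[-0.16,0,0.01],"delta_rot":[0,0,0]},
    {"gripper":-0.7,"linear":[-0.16,0,0.01],"delta_rot":[0,0,0]}
  ]
}}

```text
clock: 11.55
position: [0.3752, 0.0791, 0.2364]
ee_rot: [0.001, -0.04, 0.999, 0.0]
contact_force: [1.1, -0.6, 0.1]
width: 0.0724
gripper_force: 0.0
```

```bash
python3 - <<'E'
from h import *
b,K2,M2=grab("scene","s4");c,_,_=grab("top","t4")
k=lambda im,x,y,w,h,f:cv2.resize(im[y:y+h,x:x+w],None,fx=f,fy=f,interpolation=cv2.INTER_CUBIC)
cv2.imwrite("pics/c6.png",np.hstack([k(b,150,130,80,100,5),k(c,145,165,80,100,5)]))
E
```

```text
(no output)
```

View pics/c6.png

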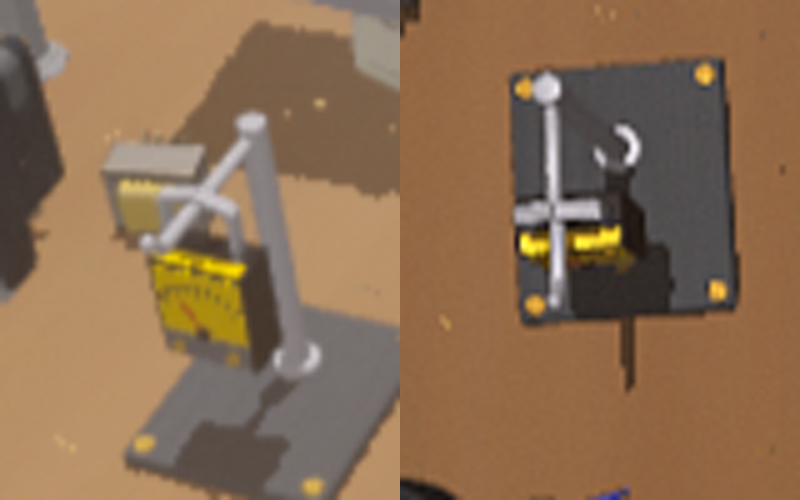

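The meter hangs straight at mid-rod with its dial outward (crop: bail at (555,212) on the rod). I'll let any swing die down, check it's still, then hand in.

{"api": "send_rows", "payload": {
  "increments": [
    {"gripper":-0.7,"linear":[0,0,0],"delta_rot":[0,0,0]},
    {"gripper":-0.7,"linear":[0,0,0],"delta_rot":[0,0,0]},
    {"gripper":-0.7,"linear":[0,0,0],"delta_rot":[0,0,0]},
    {"gripper":-0.7,"linear":[0,0,0],"delta_rot":[0,0,0]},
    {"gripper":-0.7,"linear":[0,0,0],"delta_rot":[0,0,0]},
    {"gripper":-0.7,"linear":[0,0,0],"delta_rot":[0,0,0]},
    {"gripper":-0.7,"linear":[0,0,0],"delta_rot":[0,0,0]},
    {"gripper":-0.7,"linear":[0,0,0],"delta_rot":[0,0,0]}
  ]
}}

```text
clock: 12.45
position: [0.3738, 0.0791, 0.2364]
ee_rot: [0.0, -0.04, 0.999, 0.0]
contact_force: [0.2, 0.2, -0.7]
width: 0.0729
gripper_force: 0.0
```

{"api": "send_rows", "payload": {
  "increments": [
    {"gripper":-0.7,"linear":[0,0,0],"delta_rot":[0,0,0]},
    {"gripper":-0.7,"linear":[0,0,0],"delta_rot":[0,0,0]},
    {"gripper":-0.7,"linear":[0,0,0],"delta_rot":[0,0,0]},
    {"gripper":-0.7,"linear":[0,0,0],"delta_rot":[0,0,0]},
    {"gripper":-0.7,"linear":[0,0,0],"delta_rot":[0,0,0]},
    {"gripper":-0.7,"linear":[0,0,0],"delta_rot":[0,0,0]},
    {"gripper":-0.7,"linear":[0,0,0],"delta_rot":[0,0,0]},
    {"gripper":-0.7,"linear":[0,0,0],"delta_rot":[0,0,0]}
  ]
}}

```text
clock: 13.25
position: [0.3738, 0.0791, 0.2363]
ee_rot: [0.0, -0.04, 0.999, 0.0]
contact_force: [0.3, 0.1, 0.3]
width: 0.073
gripper_force: 0.0
```

```bash
python3 - <<'E'
from h import *
r=lambda im:im[150:215,178:215].astype(int)
p=r(cv2.imread("pics/s4.png"))
ims=[r(grab("scene")[0]) for _ in range(6)]
print([int((abs(ims[i]-q)>40).any(2).sum()) for i in range(6) for q in ([p] if i==0 else [ims[i-1]])])
if max(int((abs(ims[i]-ims[i-1])>40).any(2).sum()) for i in range(1,6))<8: print(sign_off())
E
```

```text
[0, 0, 0, 0, 0, 0]
the job is handed in; nothing more can be done
None
```

The yellow-dial meter hangs still and straight by its bail at mid-rod, dial facing outward. I never reached for the white-dial meter, and I handed the job in at about 13.6 s; no verdict was shown.

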